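# Check the timber trolley's brake lever

### The arm

A 6-joint arm with a two-finger parallel gripper is mounted at the origin on the work surface. World frame = base frame: x ahead of the robot, y to its left, z up, the work surface at z = 0. Lengths are in mm, angles in rad, forces in N, time in s.
With the tool pointing down it reaches from about 275 to 1000 mm from the base axis. Payload 8.4 kg.
Tool frame: the origin (TCP) lies on the mounting face of the last link; the fingertips stand 173 mm ahead of it and the grasp point (between the pads) lies 155 mm ahead of it; z points along the fingers, y is the line along which they close (so a half turn about z gives the same grasp; the last joint's range is limited). The gripper opens to 85 mm and grips with 20 to 120 N. Pads are 22 mm wide; open, the fingers measure 114 mm over their backs; the gripper's body (76 mm by 85 mm) begins 54 mm behind the grasp point. The pads swing forward as they close: fully open they stand 13 mm farther back than shut.
Start: joints at [1.215, 0.353, 1.633, -0, 1.155, -0.002], TCP at [216.54, 586.293, 404.681] pointing down, gripper open.
Joint ranges: [-2.63, 2.63], [-0.92, 2.1], [0.06, 2.66], [-1.3, 4.44], [0, 2.69], [-3.02, 3.02]. Speed limits (rad/s): [2.22, 2.22, 2.79, 3.14, 3.14, 3.14].

### API

Orientations are given as [roll, pitch, yaw] about the fixed x, y, z axes, in that order (R = Rz(yaw) Ry(pitch) Rx(roll)).
In Python, from rig import r gives the robot as it stands.
- The arm moves only by the tool apply_moves, never from a script. Its argument "deltas" is a list of rows, each an object with "claw": the gripper command: -1 is fully open, 1 is shut, values between are in proportion; "delta_pos": the shift along the tool's x, y, z in cm, a list of three; "yaw": the turn about the tool's z in rad. In form: [{"claw": claw, "delta_pos": [tx, ty, tz], "yaw": yaw}, ...]. A call has 1 to 8 rows; each row shifts and turns the commanded pose from where the row before left it, along the tool's axes as they then stand; what a row does not reach is not made up. A row lasts 1/8 s, in which the tool goes at most 62.5 mm and 10.7 degrees, less where a joint would pass 70% of its speed; a pose out of reach is approached as far as the arm can. A call with a gripper value outside its range is refused whole. The fingers move at their own pace and stop on an object; "grip_force" is the grip in N (left out, the last holds). Time passes only in rows, so rows that do not move let the fingers close. It gives the time, the measured TCP pose, the force, the opening and the grip force at its end, in the units of the state.
- r.sense(): the state, without advancing time (a new reading comes with each control period).
- r.grab_frame(name): name is "scene" or "top" or "wrist"; returns a dict with "img" (384x512x3 uint8, blue, green, red), "z_map" (384x512 float32, mm along the optical axis (not along the pixel's ray), 0 where there is no reading), "fx", "fy", "cx", "cy" (pixels), "dist" ([k1, k2, p1, p2, k3] as OpenCV has them; the pictures are not rectified), "eye" and "rotation" of the camera in the world; the wrist camera has in their place "T_tool_cam" (4x4, takes a point from camera to tool coordinates, whose origin is the TCP and whose axes are the flange's). Camera axes: x right, y up, looking along -z (the intrinsics and any distortion apply to the point x, -y, -z); pixel columns grow to the right and rows downward; lengths in mm; the calibration is good to about 2 mm. A picture is of the moment at which its call begins: read the wrist's pose just before it.
- r.sign_off(): hands the job in; it is judged then, once.
The state is a dict: "clock": time; "qpos": joint angles; "qvel": joint speeds; "joint_efforts": joint torques, N m; "eef_pos": TCP position; "tcp_rot": TCP orientation; "contact_force": force on the tool from outside, world axes, zero at the start; "wrist_torque": the same for the moment, N m; "opening": opening from 0.0 (shut) to 1.0 (fully open); "grasp_force": force on a finger pad.
Only numpy, scipy, OpenCV 4.12 (cv2) and the standard library are available. Lean on these libraries where they do the work, as an engineer would, in place of code of your own. Each camera call takes 0.05 s, during which the arm holds its last target. There are 200 camera calls.

### The job

Check the hand brake of the timber trolley parked along the bench: with the backs or outside of the fingers on the lever's outer face, press it in steadily towards the push bar until it comes up against its stop, hold it firmly there (about 15 N) for two seconds, then ease it back out to rest without letting it fly, and come clear. Only push the lever: do not take it between the fingers or bear on the bar, and leave the things on the bench where they are.

Things in the scene. Friction and masses are not known exactly. Their poses are not given: they have to be found in the camera images.
- handlebar: The trolley's fixed blue push bar: level tube, 30 mm diameter, 160 mm above the bench, black grip sleeves 35 to 38 mm diameter from 85 to 238 mm either side of the middle; at 300 mm either side it bends down to uprights 85 mm further along its x. Origin: tube axis, middle. x level, away from the robot, y along the bar, z up. The brake lever is on its +x side, before the grip at negative y.
- brake_lever (a joint): Brake lever swing, rad: 0 = out at rest, grows as it is pressed in towards the bar. Stop (brake bites) at 0.26, a few hundredths more when leaned on. Return spring: at lever_pad about 3 N starts it, about 6 N just before the stop, where the force climbs steeply. Let go, it flies back.
- lever_pad (a point): Middle of the straight finger part of the aluminium lever blade, on its centre line, at bar height: 56 mm long (along own y), 12 mm thick (x), 16 mm high. Turns with the lever. x: out of the outer face, away from the bar (press along -x); y: along the blade to the pivot; z up. At rest 71 to 78 mm out from the bar's axis (reach setting varies); comes in about 22 mm.
- lever_pivot (a point): The lever's upright pivot axis, at bar height, 38 mm out from the bar's axis and at y = -60 mm in the bar's frame. Pressed in, the lever turns clockwise about it seen from above. In the lever's axes lever_pad lies at x = +40, y = -85 mm from here.
- lever_end (a point): Centre of the 18 mm ball at the lever's free end, 125 mm from the pivot along the blade. At the stop it is still about 10 to 20 mm short of the grip.
- plane_mid (a point): Middle of a metal smoothing plane (240 x 60 mm, 120 mm high, 1.4 kg) standing on the bench, 30 mm above the bench top. Not to be disturbed.
- sprayer_mid (a point): Middle of a yellow trigger sprayer (72 mm in diameter, 171 mm high) standing on the bench, 85 mm above the bench top. Not to be disturbed.
- mallet_mid (a point): Joiner's wooden mallet lying on the bench (295 mm long in all, head 140 mm wide and 65 mm high), 32 mm above the bench top, near the root of the handle. Not to be disturbed.

How it is judged (in metres and radians):
On the way, in this order (a step that is already met when the one before it is completed fails the run):
1. the fingers hold the lever firmly against its stop (value of joint brake_lever above 0.25 rad and contact force between the fingers and brake_lever above 9 N), for 1.5 s.
2. the lever is back out at rest (value of joint brake_lever below 0.02 rad), for 0.2 s.
At the end, for the whole second after the job is handed in: After the press (over 9 N against the stop for at least 1.5 s) the lever is back out at rest (within 0.02 rad), and plane, sprayer and mallet are within 15 mm of where they stood (value of joint brake_lever below 0.02 rad and velocity of joint brake_lever below 0.1 rad/s and distance of each of plane_mid, sprayer_mid, mallet_mid from where it was at the start of the episode below 0.015 m); the robot touches nothing.
It fails at once if the lever is slapped in or flies back (faster than 4 rad/s, about 0.35 m/s at the blade) (velocity of joint brake_lever below -4 rad/s or velocity of joint brake_lever above 4 rad/s).
It fails at once if the lever is strained with more than 60 N (contact force between the fingers and brake_lever above 60 N).
It fails at once if the robot grips or leans on the push bar (more than 3 N) (contact force between any of the fingers, the arm and handlebar above 3 N).
It fails at once if the lever is taken between the fingers, or a finger is put inside it (contact force between the fingers and brake_lever above 0.5 N and x of the grasp point in the frame of lever_pad between -0.07 and 0.009 m and y of the grasp point in the frame of lever_pad between -0.05 and 0.04 m and z of the grasp point in the frame of lever_pad between -0.03 and 0.012 m).
It fails at once if a bystander is lifted or knocked away (distance of any of plane_mid, sprayer_mid, mallet_mid from where it was at the start of the episode above 0.03 m).
It also fails if it takes over 48 s, if anything falls off the work surface, if the arm or the gripper's body presses on something with over 40 N, if the wrist force passes 120 N, or if a joint passes its speed limit or range.

## Working session

There is one attempt and no reset: what is moved stays moved. The work goes in short steps, Python scripts to look and compute and a tool call to move; the robot and the scene stay as the last step left them, time stands still between calls to the robot, and variables do not carry over. Pictures are saved under pics/ and viewed, at most 10 in all, crops included, and the job is handed in when it is done.

Besides the shell and the picture viewer there is one more tool, called after "Call:" as name(argument=value, ...), one argument or row to a line, values as JSON. apply_moves: Moves the arm, as the interface text tells. Its arguments: {"type":"object","properties":{"deltas":{"type":"array"},"grip_force":{"type":"number"}},"required":["deltas"]}

```bash
mkdir -p pics; ls
cat > h.py <<'E'
import numpy as np,cv2
from scipy.spatial.transform import Rotation as Ro
def cloud(f,s=None):
    K=np.array([[f['fx'],0,f['cx']],[0,f['fy'],f['cy']],[0,0,1]])
    h,w=f['z_map'].shape
    u,v=np.meshgrid(np.arange(w,dtype=float),np.arange(h,dtype=float))
    n=cv2.undistortPoints(np.stack([u,v],-1).reshape(-1,1,2),K,np.array(f['dist'],float)).reshape(h,w,2)
    z=f['z_map']
    p=np.stack([n[...,0]*z,-n[...,1]*z,-z],-1)
    if 'eye' in f: R=np.array(f['rotation'],float);R=R if R.shape==(3,3) else Ro.from_euler('xyz',R.ravel()).as_matrix(); return p@R.T+np.array(f['eye'])
    T=np.array(f['T_tool_cam']); p=p@T[:3,:3].T+T[:3,3]
    Rt=np.array(s['tcp_rot'],float);Rt=Rt if Rt.shape==(3,3) else Ro.from_euler('xyz',Rt.ravel()).as_matrix()
    return p@Rt.T+np.array(s['eef_pos'])
E
python3 - <<'E'
from rig import r
from h import *
s=r.sense();print(s)
for n in ['scene','top']:
    f=r.grab_frame(n);cv2.imwrite(f'pics/{n}0.png',f['img']);np.savez(f'{n}0.npz',img=f['img'],P=cloud(f),z=f['z_map']);print(n,f['eye'],f['rotation'],f['dist'])
E
```

```text
pics
{'clock': 0.0, 'qpos': array([ 1.21463034e+00,  3.53654316e-01,  1.63415283e+00,  2.22236141e-05,
        1.15516999e+00, -2.43179801e-03]), 'qvel': array([ 0.00113144,  0.00013332,  0.00040509, -0.00024162, -0.00035738,
        0.00188712]), 'joint_efforts': array([ 8.75070582e-04, -6.05255055e+01, -3.42059577e+01,  1.97150016e-04,
        9.34003067e-03, -3.19505011e-05]), 'eef_pos': array([216.43464881, 586.0754093 , 403.94965032]), 'tcp_rot': array([-3.14020822e+00, -2.36858676e-05,  2.78784946e+00]), 'contact_force': array([ 0.30585331, -0.57862748,  0.08798703]), 'wrist_torque': array([-0.01548892, -0.00659217,  0.0387935 ]), 'grasp_force': 0.0, 'opening': 1.0006644842698236}
scene [860.74087315 591.98217843 934.62077238] [ 0.69828132 -0.00502381  2.63043988] [-0.0237838  0.         0.         0.         0.       ]
top [ 345.38708387    5.8191378  1418.42507269] [ 0.12944154  0.01482446 -1.56205055] [-0.11360659  0.          0.          0.          0.        ]
```

View pics/scene0.png

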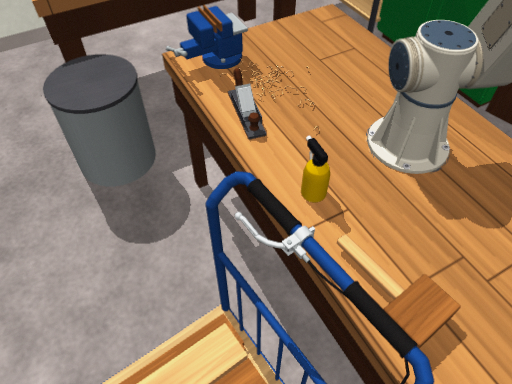

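View pics/top0.png

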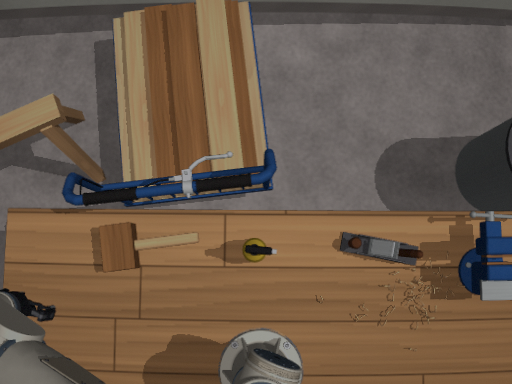

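The scene view shows the lever's blade at pixels (238–300, 215–250), on the trolley side of the bar. In the top view the bar runs through (80,195)–(270,183), the clamp is at (187,180) and the ball end at (229,155). The sprayer is at (255,250), between the robot and the bar.

Run:
```python
from h import *
for n in ['scene0','top0']:
    d=np.load(n+'.npz');P=d['P'];img=d['img'].astype(int);hsv=cv2.cvtColor(d['img'],cv2.COLOR_BGR2HSV)
    Z=P[...,2]; ok=d['z']>0
    blue=ok&(hsv[...,0]>100)&(hsv[...,0]<125)&(hsv[...,1]>120)&(Z>140)&(Z<195)
    blk=ok&(hsv[...,2]<60)&(Z>150)&(Z<195)&(P[...,0]>380)
    wh=ok&(hsv[...,1]<60)&(hsv[...,2]>130)&(Z>140)&(Z<200)&(P[...,0]>380)&(P[...,0]<800)&(abs(P[...,1])<400)
    for nm,m in [('blue',blue),('black',blk),('white',wh)]:
        q=P[m];print(n,nm,len(q),q.min(0) if len(q) else '',q.max(0) if len(q) else '')
    # bar: black + blue near
    q=P[blk]; q=q[q[:,2]>170]; A=np.polyfit(q[:,1],q[:,0],1);print('black fit',A, np.std(q[:,0]-np.polyval(A,q[:,1])),np.percentile(q[:,1],[0,2,50,98,100]))
    ys=np.sort(q[:,1]); g=np.diff(ys); i=g.argmax(); print('gap',ys[i],ys[i+1])
    q=P[wh]; 
    for y in np.arange(-150,300,10):
        w=q[(q[:,1]>=y)&(q[:,1]<y+10)]
        if len(w): print(y+5,len(w),np.percentile(w[:,0],[0,50,100]).round(),np.percentile(w[:,2],[0,50,100]).round())
```

```text
scene0 blue 2584 [ 281.50660043 -754.92266681  140.00824332] [613.3422297  563.92556784 180.80735033]
scene0 black 2620 [483.61310673   3.18948053 150.08014044] [582.46026693 513.35543083 181.16937932]
scene0 white 809 [506.94083923  87.30614805 146.57786165] [640.15273937 262.21886624 183.46498041]
black fit [-1.24209783e-01  5.65458594e+02] 7.655560258810556 [ 31.71863075  40.02286037 389.05461216 500.12304557 505.13260825]
gap 185.4822331448824 351.828656271275
85 5 [627. 631. 636.] [164. 166. 168.]
95 35 [621. 633. 640.] [157. 166. 169.]
105 21 [622. 630. 634.] [159. 165. 169.]
115 22 [621. 628. 631.] [160. 166. 170.]
125 23 [621. 627. 630.] [159. 166. 170.]
135 21 [618. 625. 630.] [160. 166. 169.]
145 23 [619. 625. 629.] [159. 166. 170.]
155 24 [616. 623. 627.] [161. 166. 168.]
165 26 [611. 621. 626.] [161. 165. 168.]
175 25 [608. 615. 622.] [161. 164. 168.]
185 29 [597. 610. 617.] [161. 164. 168.]
195 57 [522. 594. 611.] [162. 167. 182.]
205 176 [507. 556. 600.] [148. 175. 183.]
215 148 [514. 557. 590.] [148. 176. 183.]
225 86 [533. 566. 585.] [147. 171. 181.]
235 35 [555. 562.
[... 651 characters left out ...]
65. 169.]
95 12 [621. 628. 637.] [159. 165. 173.]
105 10 [622. 625. 629.] [160. 163. 165.]
115 8 [622. 623. 626.] [161. 165. 170.]
125 8 [619. 623. 625.] [162. 165. 170.]
135 10 [619. 622. 626.] [161. 164. 170.]
145 6 [619. 620. 622.] [165. 166. 167.]
155 9 [617. 620. 623.] [162. 165. 169.]
165 11 [610. 614. 620.] [160. 165. 170.]
175 12 [605. 610. 617.] [159. 165. 168.]
185 17 [593. 602. 611.] [161. 164. 169.]
195 54 [521. 559. 605.] [145. 174. 182.]
205 97 [505. 553. 593.] [145. 174. 183.]
215 59 [521. 552. 583.] [169. 175. 186.]
225 15 [556. 565. 580.] [164. 170. 176.]
235 16 [552. 559. 565.] [160. 166. 172.]
245 11 [554. 559. 565.] [158. 164. 168.]
255 3 [557. 557. 559.] [160. 161. 165.]
```

Call:
apply_moves(
  deltas=[
    {"claw": 1,"delta_pos": [-4.9,-2.2,-0.3],"yaw": 0},
    {"claw": 1,"delta_pos": [-4.9,-2.2,-0.3],"yaw": 0},
    {"claw": 1,"delta_pos": [-4.9,-2.2,-0.3],"yaw": 0},
    {"claw": 1,"delta_pos": [-4.9,-2.2,-0.3],"yaw": 0},
    {"claw": 1,"delta_pos": [-4.9,-2.2,-0.3],"yaw": 0},
    {"claw": 1,"delta_pos": [-4.9,-2.2,-0.3],"yaw": 0},
    {"claw": 1,"delta_pos": [-4.9,-2.2,0],"yaw": 0},
    {"claw": 1,"delta_pos": [-4.9,-2.2,0],"yaw": 0},
  ],
)

```text
clock: 1.1
eef_pos: [524.3, 283.9, 422.5]
tcp_rot: [-3.141, -0.0, 2.788]
contact_force: [0.6, -0.4, 0.4]
opening: -0.001
grasp_force: 0.0
```

Call:
apply_moves(
  deltas=[
    {"claw": 1,"delta_pos": [-4.9,-2.2,0],"yaw": 0},
    {"claw": 1,"delta_pos": [-4.9,-2.2,0],"yaw": 0},
    {"claw": 1,"delta_pos": [0,0,0],"yaw": 0.18},
    {"claw": 1,"delta_pos": [0,0,0],"yaw": 0.18},
    {"claw": 1,"delta_pos": [0,0,0],"yaw": 0.18},
    {"claw": 1,"delta_pos": [0,0,0],"yaw": 0.18},
    {"claw": 1,"delta_pos": [0,0,0],"yaw": 0.18},
    {"claw": 1,"delta_pos": [0,0,0],"yaw": 0.18},
  ],
)

```text
clock: 2.1
eef_pos: [599.8, 210.1, 422.2]
tcp_rot: [-3.141, 0.0, 1.702]
contact_force: [-0.5, -0.0, 0.1]
opening: 0.002
grasp_force: 0.0
```

Run:
```python
from rig import r
from h import *
d=np.load('top0.npz');P=d['P'];d2=np.load('scene0.npz')['P']
for n,Q in (('top',P),('scene',d2)):
    m=(Q[...,0]>650)&(Q[...,0]<760)&(Q[...,1]>60)&(Q[...,1]<220);print(n,m.sum(),Q[m][:,2].min(),Q[m][:,2].max())
s=r.sense();f=r.grab_frame('wrist');W=cloud(f,s);np.savez('w1.npz',img=f['img'],P=W,z=f['z_map']);cv2.imwrite('pics/w1.png',f['img'])
hsv=cv2.cvtColor(f['img'],cv2.COLOR_BGR2HSV)
wh=(f['z_map']>0)&(hsv[...,1]<60)&(hsv[...,2]>110)&(W[...,2]>140)&(W[...,2]<200)&(W[...,0]>480)&(W[...,0]<700)
q=W[wh];print(len(q))
for y in np.arange(60,280,10):
    w=q[(q[:,1]>=y)&(q[:,1]<y+10)]
    if len(w): print(y+5,len(w),np.percentile(w[:,0],[2,50,98]).round(),np.percentile(w[:,2],[2,50,98]).round())
```

```text
top 496 -497.4012008156981 -406.4631355600511
scene 1412 -538.784542840079 -131.31366704958282
5756
145 2 [561. 562. 562.] [159. 160. 160.]
175 63 [604. 617. 620.] [161. 164. 166.]
185 244 [597. 607. 615.] [161. 165. 167.]
195 593 [520. 558. 607.] [162. 171. 182.]
205 1673 [508. 552. 595.] [162. 175. 182.]
215 1461 [518. 552. 584.] [151. 176. 182.]
225 781 [538. 566. 583.] [149. 172. 180.]
235 328 [554. 561. 569.] [165. 168. 169.]
245 314 [553. 560. 567.] [163. 167. 169.]
255 227 [554. 559. 564.] [160. 165. 166.]
265 70 [554. 559. 563.] [161. 165. 166.]
```

View pics/w1.png

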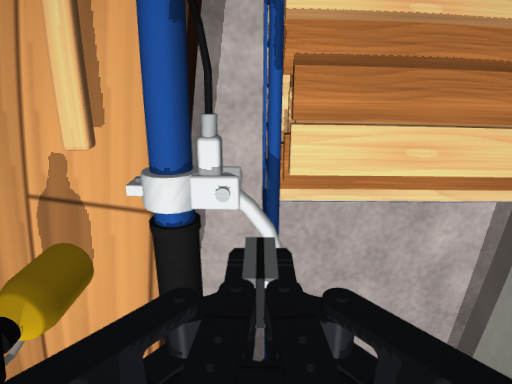

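The wrist view shows the clamp at (205,190), the blade running off to (280,240), and free space on the outer side. I'll move outboard of the blade and then go down.

Call:
apply_moves(
  deltas=[
    {"claw": 1,"delta_pos": [-2.0,2.5,0],"yaw": 0},
    {"claw": 1,"delta_pos": [-2.0,2.5,0],"yaw": 0},
    {"claw": 1,"delta_pos": [-2.1,2.5,0],"yaw": 0},
    {"claw": 1,"delta_pos": [-2.1,0,0],"yaw": 0},
    {"claw": 1,"delta_pos": [0,0,3.6],"yaw": 0},
    {"claw": 1,"delta_pos": [0,0,3.6],"yaw": 0},
    {"claw": 1,"delta_pos": [0,0,3.6],"yaw": 0},
    {"claw": 1,"delta_pos": [0,0,0],"yaw": 0},
  ],
)

```text
clock: 3.15
eef_pos: [683.6, 138.6, 311.7]
tcp_rot: [-3.135, 0.0, 1.709]
contact_force: [-0.0, -0.4, -0.6]
opening: -0.003
grasp_force: 0.0
```

Run:
```python
from rig import r
from h import *
s=r.sense();print(s['eef_pos'],s['contact_force'],s['qpos'])
f=r.grab_frame('scene');P=cloud(f);cv2.imwrite('pics/s2.png',cv2.resize(f['img'][170:290,200:360],None,fx=5,fy=5,interpolation=2)[:600,:800])
hsv=cv2.cvtColor(f['img'],cv2.COLOR_BGR2HSV)
q=P[(f['z_map']>0)&(P[...,0]>590)&(P[...,0]<720)&(P[...,1]>60)&(P[...,1]<190)&(P[...,2]>120)&(P[...,2]<215)&(hsv[...,2]<110)]
print(len(q),q.min(0),q.max(0))
```

```text
[683.56979027 138.58552169 311.67012374] [-0.03887144 -0.36085006 -0.57727369] [1.97870646e-01 5.53532669e-01 1.53707738e+00 2.61621312e-05
 1.05761852e+00 5.95378853e-02]
421 [616.91348196 130.78141689 142.25492793] [719.91248419 179.6581327  214.91736339]
```

View pics/s2.png

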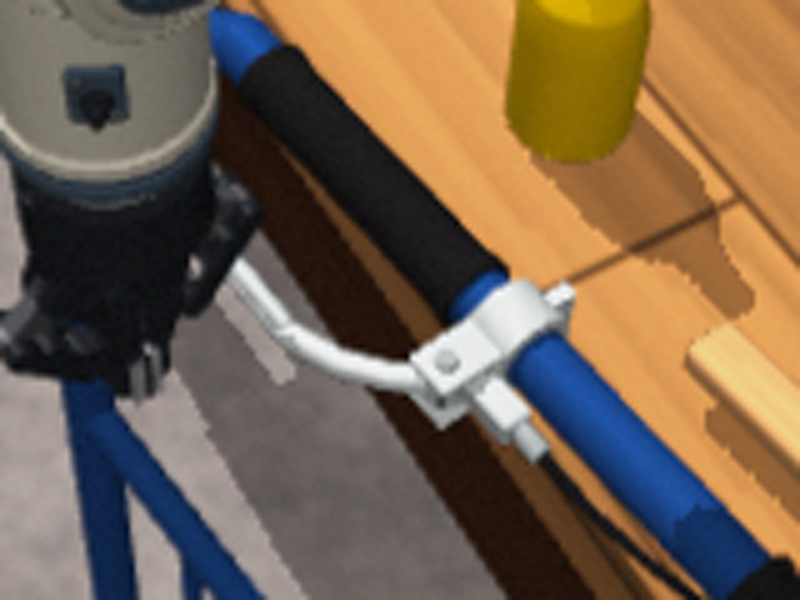

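The fingers are outboard of the blade. A gripper link at crop (240,220) appears above the blade, so I'll check its height.

Run:
```python
from rig import r
from h import *
f=r.grab_frame('scene');P=cloud(f);f2=r.grab_frame('top');P2=cloud(f2)
for F,Q in ((f,P),(f2,P2)):
    hsv=cv2.cvtColor(F['img'],cv2.COLOR_BGR2HSV)
    q=Q[(F['z_map']>0)&(Q[...,0]>600)&(Q[...,0]<760)&(Q[...,1]>60)&(Q[...,1]<200)&(Q[...,2]>135)&(Q[...,2]<330)]
    R=np.array([.991,.131]);o=(q[:,:2]-[683.6,138.6])@R
    for z in range(135,325,10):
        k=(q[:,2]>=z)&(q[:,2]<z+10)
        if k.any(): print(z,k.sum(),o[k].min().round(),o[k].max().round())
```

```text
135 2 1.0 7.0
145 25 -11.0 15.0
155 151 -74.0 15.0
165 117 -75.0 16.0
175 27 -17.0 18.0
185 85 -34.0 35.0
195 109 -39.0 42.0
205 110 -47.0 50.0
215 102 -55.0 58.0
225 223 -60.0 64.0
235 123 -55.0 58.0
245 68 -38.0 46.0
255 30 29.0 42.0
265 50 -22.0 39.0
275 115 -23.0 39.0
285 124 -23.0 40.0
295 138 -25.0 40.0
305 203 -26.0 39.0
315 27 -10.0 38.0
265 1 -18.0 -18.0
275 11 -28.0 -8.0
285 13 -31.0 -7.0
295 18 -35.0 -11.0
305 28 -36.0 -17.0
315 5 -36.0 -25.0
```

Call:
apply_moves(
  deltas=[
    {"claw": 1,"delta_pos": [0,-1.0,0],"yaw": 0},
    {"claw": 1,"delta_pos": [0,-1.0,0],"yaw": 0},
    {"claw": 1,"delta_pos": [0,-0.7,0],"yaw": 0},
    {"claw": 1,"delta_pos": [0,-0.3,0],"yaw": 0},
    {"claw": 1,"delta_pos": [0,-0.2,0],"yaw": 0},
    {"claw": 1,"delta_pos": [0,-0.2,0],"yaw": 0},
    {"claw": 1,"delta_pos": [0,-0.2,0],"yaw": 0},
    {"claw": 1,"delta_pos": [0,0,0],"yaw": 0},
  ],
)

```text
clock: 4.3
eef_pos: [649.7, 134.2, 314.6]
tcp_rot: [-3.141, 0.0, 1.708]
contact_force: [-0.0, 0.2, 0.3]
opening: 0.001
grasp_force: 0.0
```

Call:
apply_moves(
  deltas=[
    {"claw": 1,"delta_pos": [0,-0.2,0],"yaw": 0},
    {"claw": 1,"delta_pos": [0,-0.2,0],"yaw": 0},
    {"claw": 1,"delta_pos": [0,-0.2,0],"yaw": 0},
    {"claw": 1,"delta_pos": [0,-0.2,0],"yaw": 0},
    {"claw": 1,"delta_pos": [0,0,0],"yaw": 0},
  ],
)

```text
clock: 4.92
eef_pos: [642.2, 133.2, 315.0]
tcp_rot: [3.14, -0.0, 1.708]
contact_force: [2.3, -0.1, -0.2]
opening: -0.0
grasp_force: 1.2
```

Call:
apply_moves(
  deltas=[
    {"claw": 1,"delta_pos": [0,-0.2,0],"yaw": 0},
    {"claw": 1,"delta_pos": [0,-0.2,0],"yaw": 0},
    {"claw": 1,"delta_pos": [0,-0.2,0],"yaw": 0},
    {"claw": 1,"delta_pos": [0,-0.2,0],"yaw": 0},
    {"claw": 1,"delta_pos": [0,-0.2,0],"yaw": 0},
    {"claw": 1,"delta_pos": [0,-0.2,0],"yaw": 0},
    {"claw": 1,"delta_pos": [0,-0.2,0],"yaw": 0},
    {"claw": 1,"delta_pos": [0,0,0],"yaw": 0},
  ],
)

```text
clock: 5.92
eef_pos: [629.5, 130.2, 315.6]
tcp_rot: [3.137, 0.002, 1.708]
contact_force: [9.3, -7.7, 0.4]
opening: -0.001
grasp_force: 4.7
```

The lever has swung about half way. It carries the finger in −y by friction, so I'll follow its arc sideways as I press.

Call:
apply_moves(
  deltas=[
    {"claw": 1,"delta_pos": [-0.15,0,0],"yaw": 0},
    {"claw": 1,"delta_pos": [-0.15,0,0],"yaw": 0},
    {"claw": 1,"delta_pos": [-0.15,0,0],"yaw": 0},
    {"claw": 1,"delta_pos": [0,0,0],"yaw": 0},
  ],
)

```text
clock: 6.42
eef_pos: [628.8, 126.9, 314.8]
tcp_rot: [3.141, -0.0, 1.708]
contact_force: [4.4, 1.1, -0.2]
opening: -0.001
grasp_force: 2.2
```

Call:
apply_moves(
  deltas=[
    {"claw": 1,"delta_pos": [-0.06,-0.2,0],"yaw": 0},
    {"claw": 1,"delta_pos": [-0.06,-0.2,0],"yaw": 0},
    {"claw": 1,"delta_pos": [-0.05,-0.2,0],"yaw": 0},
    {"claw": 1,"delta_pos": [0,0,0],"yaw": 0},
  ],
)

```text
clock: 6.92
eef_pos: [623.1, 124.3, 314.9]
tcp_rot: [3.14, 0.0, 1.708]
contact_force: [6.1, 2.3, 0.4]
opening: 0.0
grasp_force: 2.6
```

Call:
apply_moves(
  deltas=[
    {"claw": 1,"delta_pos": [0,-0.15,0],"yaw": 0},
    {"claw": 1,"delta_pos": [0,-0.15,0],"yaw": 0},
    {"claw": 1,"delta_pos": [0,0,0],"yaw": 0},
  ],
)

```text
clock: 7.3
eef_pos: [620.8, 123.7, 315.2]
tcp_rot: [3.138, 0.001, 1.708]
contact_force: [8.3, -0.5, -1.3]
opening: -0.001
grasp_force: 4.2
```

Call:
apply_moves(
  deltas=[
    {"claw": 1,"delta_pos": [0,-0.1,0],"yaw": 0},
    {"claw": 1,"delta_pos": [0,-0.1,0],"yaw": 0},
    {"claw": 1,"delta_pos": [0,0,0],"yaw": 0},
  ],
)

```text
clock: 7.68
eef_pos: [619.9, 123.6, 315.8]
tcp_rot: [3.135, 0.001, 1.708]
contact_force: [13.4, 0.7, -1.8]
opening: 0.001
grasp_force: 6.6
```

Call:
apply_moves(
  deltas=[
    {"claw": 1,"delta_pos": [0,-0.05,0],"yaw": 0},
    {"claw": 1,"delta_pos": [0,-0.04,0],"yaw": 0},
    {"claw": 1,"delta_pos": [0,0,0],"yaw": 0},
    {"claw": 1,"delta_pos": [0,0,0],"yaw": 0},
    {"claw": 1,"delta_pos": [0,0,0],"yaw": 0},
    {"claw": 1,"delta_pos": [0,0,0],"yaw": 0},
  ],
)

```text
clock: 8.43
eef_pos: [619.5, 123.5, 316.0]
tcp_rot: [3.133, 0.001, 1.708]
contact_force: [15.3, 0.6, -1.3]
opening: 0.0
grasp_force: 7.7
```

Run:
```python
from rig import r
from h import *
s=r.sense()
piv=np.array([577,213.])
def ang(img,P,z,tag):
    hsv=cv2.cvtColor(img,cv2.COLOR_BGR2HSV)
    m=(z>0)&(hsv[...,1]<60)&(hsv[...,2]>120)&(P[...,2]>155)&(P[...,2]<171)
    q=P[m][:,:2]-piv;rr=np.hypot(*q.T);a=np.arctan2(q[:,1],q[:,0])
    for lo,hi in((28,40),(40,52),(52,70),(70,95),(95,115),(115,150)):
        k=(rr>lo)&(rr<hi)&(a<-.3)&(a>-1.7)
        if k.sum()>2: print(tag,lo,k.sum(),np.median(a[k]).round(3))
for n in('scene','top','wrist'):
    f=r.grab_frame(n);ang(f['img'],cloud(f,s),f['z_map'],n)
    if n=='scene':cv2.imwrite('pics/s3.png',cv2.resize(f['img'][170:290,200:360],None,fx=5,fy=5)[:600,:800])
for n in('scene0','top0','w1'):
    d=np.load(n+'.npz');ang(d['img'],d['P'],d['z'],n)
print(r.sense()['contact_force'])
```

```text
scene 28 26 -0.936
scene 40 27 -0.983
scene 52 42 -1.083
scene 70 45 -1.221
top 28 5 -1.025
top 40 3 -1.065
top 52 4 -1.129
wrist 28 1107 -0.985
wrist 40 1064 -1.037
wrist 52 1486 -1.124
wrist 70 1701 -1.267
wrist 95 269 -1.342
scene0 28 32 -0.626
scene0 40 31 -0.702
scene0 52 47 -0.811
scene0 70 66 -0.959
scene0 95 47 -1.078
scene0 115 64 -1.117
top0 28 15 -0.83
top0 40 16 -0.824
top0 52 23 -0.899
top0 70 23 -1.008
top0 95 21 -1.115
top0 115 39 -1.171
w1 28 241 -0.715
w1 40 147 -0.723
w1 52 48 -0.761
[15.0453193   0.58254874 -2.22012549]
```

View pics/s3.png

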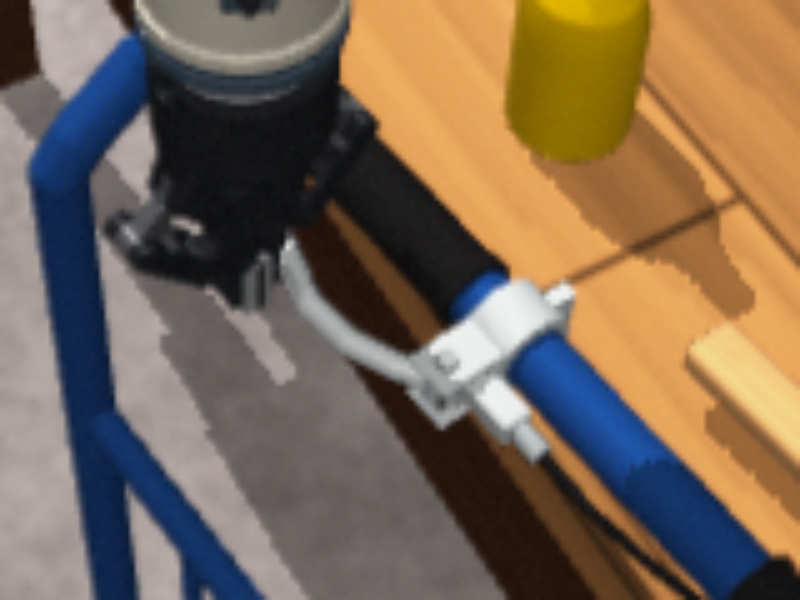

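The lever has turned about 0.27 rad and is clear of the grip, with 15 N at the stop. I'll hold it there.

Call:
apply_moves(
  deltas=[
    {"claw": 1,"delta_pos": [0,-0.02,0],"yaw": 0},
    {"claw": 1,"delta_pos": [0,0,0],"yaw": 0},
    {"claw": 1,"delta_pos": [0,0,0],"yaw": 0},
    {"claw": 1,"delta_pos": [0,0,0],"yaw": 0},
    {"claw": 1,"delta_pos": [0,0,0],"yaw": 0},
    {"claw": 1,"delta_pos": [0,0,0],"yaw": 0},
    {"claw": 1,"delta_pos": [0,0,0],"yaw": 0},
    {"claw": 1,"delta_pos": [0,0,0],"yaw": 0},
  ],
)

```text
clock: 9.57
eef_pos: [619.5, 123.5, 316.0]
tcp_rot: [3.133, 0.001, 1.708]
contact_force: [15.4, 0.5, -1.4]
opening: 0.001
grasp_force: 8.0
```

Call:
apply_moves(
  deltas=[
    {"claw": 1,"delta_pos": [0,0,0],"yaw": 0},
    {"claw": 1,"delta_pos": [0,0,0],"yaw": 0},
    {"claw": 1,"delta_pos": [0,0,0],"yaw": 0},
    {"claw": 1,"delta_pos": [0,0,0],"yaw": 0},
    {"claw": 1,"delta_pos": [0,0,0],"yaw": 0},
    {"claw": 1,"delta_pos": [0,0,0],"yaw": 0},
    {"claw": 1,"delta_pos": [0,0,0],"yaw": 0},
    {"claw": 1,"delta_pos": [0,0,0],"yaw": 0},
  ],
)

```text
clock: 10.58
eef_pos: [619.5, 123.5, 316.0]
tcp_rot: [3.133, 0.001, 1.708]
contact_force: [16.0, 0.3, -2.1]
opening: -0.002
grasp_force: 8.0
```

Call:
apply_moves(
  deltas=[
    {"claw": 1,"delta_pos": [0,0.2,0],"yaw": 0},
    {"claw": 1,"delta_pos": [0.03,0.2,0],"yaw": 0},
    {"claw": 1,"delta_pos": [0.05,0.2,0],"yaw": 0},
    {"claw": 1,"delta_pos": [0.06,0.2,0],"yaw": 0},
    {"claw": 1,"delta_pos": [0.06,0.2,0],"yaw": 0},
    {"claw": 1,"delta_pos": [0.07,0.2,0],"yaw": 0},
    {"claw": 1,"delta_pos": [0,0,0],"yaw": 0},
  ],
)

```text
clock: 11.45
eef_pos: [629.0, 127.4, 314.9]
tcp_rot: [3.14, 0.001, 1.708]
contact_force: [5.3, -1.7, 0.6]
opening: 0.007
grasp_force: 3.2
```

Call:
apply_moves(
  deltas=[
    {"claw": 1,"delta_pos": [0.07,0.2,0],"yaw": 0},
    {"claw": 1,"delta_pos": [0.08,0.2,0],"yaw": 0},
    {"claw": 1,"delta_pos": [0.08,0.2,0],"yaw": 0},
    {"claw": 1,"delta_pos": [0.09,0.2,0],"yaw": 0},
    {"claw": 1,"delta_pos": [0.09,0.2,0],"yaw": 0},
    {"claw": 1,"delta_pos": [0,0,0],"yaw": 0},
  ],
)

```text
clock: 12.2
eef_pos: [638.1, 132.8, 314.9]
tcp_rot: [3.141, 0.001, 1.708]
contact_force: [5.3, -1.5, -0.3]
opening: -0.004
grasp_force: 2.7
```

Call:
apply_moves(
  deltas=[
    {"claw": 1,"delta_pos": [0.08,0.2,0],"yaw": 0},
    {"claw": 1,"delta_pos": [0.08,0.2,0],"yaw": 0},
    {"claw": 1,"delta_pos": [0.05,0.2,0],"yaw": 0},
    {"claw": 1,"delta_pos": [0,0.2,0],"yaw": 0},
    {"claw": 1,"delta_pos": [0,0.2,0],"yaw": 0},
    {"claw": 1,"delta_pos": [0,0.2,0],"yaw": 0},
    {"claw": 1,"delta_pos": [0,0,0],"yaw": 0},
  ],
)

```text
clock: 13.08
eef_pos: [649.4, 136.9, 314.6]
tcp_rot: [-3.141, 0.0, 1.708]
contact_force: [-0.1, -0.1, 0.2]
opening: 0.002
grasp_force: 0.0
```

Call:
apply_moves(
  deltas=[
    {"claw": 1,"delta_pos": [0,1.0,0],"yaw": 0},
    {"claw": 1,"delta_pos": [0,1.5,0],"yaw": 0},
    {"claw": 1,"delta_pos": [0,2.0,0],"yaw": 0},
    {"claw": 1,"delta_pos": [0,0,-3.0],"yaw": 0},
    {"claw": 1,"delta_pos": [0,0,-3.0],"yaw": 0},
    {"claw": 1,"delta_pos": [0,0,-3.0],"yaw": 0},
    {"claw": 1,"delta_pos": [0,0,0],"yaw": 0},
    {"claw": 1,"delta_pos": [0,0,0],"yaw": 0},
  ],
)

```text
clock: 14.08
eef_pos: [694.1, 143.1, 403.9]
tcp_rot: [-3.141, 0.0, 1.708]
contact_force: [1.0, -0.0, -0.2]
opening: 0.002
grasp_force: 0.0
```

Run:
```python
from rig import r
from h import *
s=r.sense();print(s['clock'],s['eef_pos'],s['contact_force'])
f=r.grab_frame('top');cv2.imwrite('pics/t4.png',f['img'])
f=r.grab_frame('scene');P=cloud(f)
piv=np.array([577,213.]);hsv=cv2.cvtColor(f['img'],cv2.COLOR_BGR2HSV)
m=(f['z_map']>0)&(hsv[...,1]<60)&(hsv[...,2]>120)&(P[...,2]>155)&(P[...,2]<171)
q=P[m][:,:2]-piv;rr=np.hypot(*q.T);a=np.arctan2(q[:,1],q[:,0])
for lo,hi in((28,40),(40,52),(52,70),(70,95),(95,115),(115,150)):
    k=(rr>lo)&(rr<hi)&(a<-.3)&(a>-1.7)
    if k.sum()>2: print(lo,k.sum(),np.median(a[k]).round(3))
```

```text
14.075 [694.1490031  143.0573852  403.85969672] [ 1.02898263 -0.04369001 -0.21305036]
28 32 -0.64
40 31 -0.716
52 44 -0.807
70 68 -0.957
95 47 -1.075
115 64 -1.126
```

View pics/t4.png

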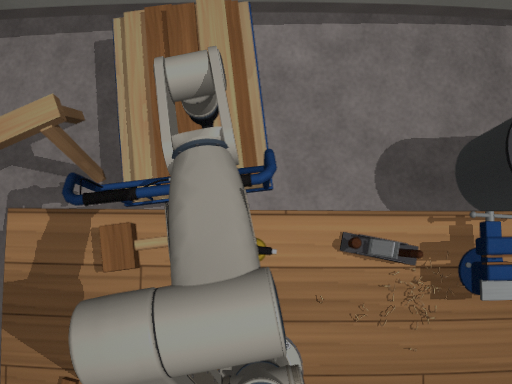

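The lever is back at its rest angle. The plane, sprayer and mallet are where they were, at (380,248), (262,250) and (118,247), and the arm is clear.

```bash
python3 -c "
from rig import r
print(r.sign_off())"
```

```text
the job is handed in; nothing more can be done
None
```

I pressed the brake lever to its stop with the backs of the closed fingers, held it there at about 15 N for over 2 s, eased it back to rest, moved the arm clear, and handed the job in. The final images show the lever at its starting angle and the plane, sprayer and mallet where they stood; the sign-off returned no verdict.

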